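# Pin the stacked desk trays together

### The job

Pin the two stacked desk trays together at their empty end: take the long-shafted pin out of the wooden stand and push it straight down through the empty eyes of the upper and lower tray. Keep hold of it until its collar rests flat on the upper tray, then let go. Leave the short pin where it stands, and leave the trays squarely stacked.

Things in the scene. Friction and masses are not known exactly. Their poses are not given: they have to be found in the camera images.
- long_pin: Long stack pin (0.12 kg), upright in a wooden stand, 30 mm taller than the other items there. Steel shaft 12 mm thick, 70 long, its lowest 12 mm tapered to 6 mm; steel collar disc 44 mm across, 6 thick; on top a round black knob 22 mm thick, 40 tall, to grip. Origin at the shaft's tip, in the stand 20 mm above the desk; z points to the knob: collar z = 70 to 76 mm, knob 76 to 116 mm.
- short_pin: Wrong pin: same collar and knob, shaft only 30 mm; origin at its tip, collar resting on the stand's top 60 mm above the desk. The fixed stand (210 x 60 mm) has 3 sockets in a row, 70 mm apart, 40 deep, 13.5 wide (the long pin may lean a little): long pin, short pin and a slim marker, in any order. The line between the two pins is the row's direction.
- eye (a point): Centre of the mouth of the upper tray's empty eye, 80 mm above the desk; z up. Eye: round hole 26 mm wide through a 46 mm square lug, 16 thick, flush with the tray's rim. The lower tray's equal eye lies straight below, 40 to 24 mm above the desk. Fully home, the pin's collar is on the upper lug, its tip 10 mm above the desk. The upper tray (0.35 kg) is loose, nested with 2.5 mm play.
- lower_tray: Lower of two equal stacked grey plastic desk trays, each 150 x 100 mm, 40 high; fixed. Origin: centre of its underside, on the desk. Its x points to the empty eye (axis at x = +98 mm, y = 0); the eye at x = -98 mm already holds such a pin, its black knob standing up. The stack may point any way; stack and stand may change sides.
There are look-alikes about, which are no part of the job. Leave any pink look-alike of the long_pin alone. Leave any green look-alike of the part that bears eye alone.

How it is judged:
By the outcome, as a careful person would: the job done as asked, in the order asked, and still so for the second after the job is handed in, with the robot touching nothing.
It also fails if it takes over 48 s, if anything falls off the work surface, if the arm or the gripper's body presses on something with over 40 N, if the wrist force passes 120 N, or if a joint passes its speed limit or range.

### The arm

A 6-joint arm with a two-finger parallel gripper is mounted at the origin on the work surface. World frame = base frame: x ahead of the robot, y to its left, z up, the work surface at z = 0. Lengths are in m, angles in rad, forces in N, time in s.
With the tool pointing down it reaches from about 0.3 to 0.775 m from the base axis. Payload 14.6 kg.
Tool frame: the origin (TCP) lies midway between the tips of the shut fingers; the grasp point (between the pads) lies 19 mm behind it (grasp_offset is the distance from the TCP to the grasp point, in m); z points along the fingers, y is the line along which they close (so a half turn about z gives the same grasp; the last joint's range is limited). The gripper opens to 94 mm and grips with 3 to 60 N. Pads are 16 mm wide; open, the fingers measure 119 mm over their backs; the gripper's body (75 mm by 177 mm) begins 78 mm behind the grasp point.
Start: joints at [-1.268, 0.3, 1.521, -0, 1.321, -0.067], TCP at [0.199, -0.513, 0.205] pointing down, gripper open.
Joint ranges: [-3.03, 3.03], [-0.79, 2.21], [0.23, 2.52], [-1.04, 4.18], [0, 3.07], [-2.55, 2.55]. Speed limits (rad/s): [2.22, 2.22, 2.57, 3.14, 3.14, 3.14].

### API

Orientations are given as [roll, pitch, yaw] about the fixed x, y, z axes, in that order (R = Rz(yaw) Ry(pitch) Rx(roll)).
In Python, from station import * gives the robot as it stands. The module is installed in compiled form; this text tells all that it offers.
- The arm moves only by the tool send_rows, never from a script. Its argument "rows" is a list of rows, each an object of numbers: "dx", "dy", "dz": the shift along the tool's x, y, z in mm; "roll": the turn about the tool's z in degrees; "jaw": the closure, from -1 (fully open) to 1 (shut). In form: [{"dx": .., "dy": .., "dz": .., "roll": .., "jaw": ..}, ...]. A call has 1 to 12 rows; each row shifts and turns the commanded pose from where the row before left it, along the tool's axes as they then stand; what a row does not reach is not made up. A row lasts 1/12 s, in which the tool goes at most 41.7 mm and 7.16 degrees, less where a joint would pass 70% of its speed; a pose out of reach is approached as far as the arm can. A call is refused whole if a number of a shift passes 41.7 or a number of a turn 7.16, either way. A call with a gripper value outside its range is refused whole. The fingers move at their own pace and stop on an object; "force" is the grip in N (left out, the last holds). Time passes only in rows, so rows that do not move let the fingers close. It gives the time, the measured TCP pose, the force, the opening and the grip force at its end, in the units of the state.
- get_obs(): the state, without advancing time (a new reading comes with each control period).
- camera(name): name is "side" or "top"; returns a dict with "frame" (480x640x3 uint8, red, green, blue), "z_map" (480x640 float32, m along the optical axis (not along the pixel's ray), 0 where there is no reading), "camera_matrix" (3x3 intrinsics, pixels), "rvec" (rotation vector, rad) and "tvec" (3), from world to camera coordinates, as OpenCV has them. Camera axes: x right, y down, z forward; pixel columns grow to the right and rows downward; lengths in m; the calibration is good to about 2 mm. A picture is of the moment at which its call begins.
- hand_in(): hands the job in; it is judged then, once.
The state is a dict: "time_s": time; "qpos": joint angles; "joint_vel": joint speeds; "tau": joint torques, N m; "ee_pos": TCP position; "eef_rot": TCP orientation; "force": force on the tool from outside, world axes, zero at the start; "moment": the same for the moment, N m; "grip_width": finger opening in m; "grip_force": force on a finger pad.
Only numpy, scipy, OpenCV 4.12 (cv2) and the standard library are available. Lean on these libraries where they do the work, as an engineer would, in place of code of your own. Each camera call takes 0.05 s, during which the arm holds its last target. There are 200 camera calls.

## Working session

There is one attempt and no reset: what is moved stays moved. The work goes in short steps, Python scripts to look and compute and a tool call to move; the robot and the scene stay as the last step left them, time stands still between calls to the robot, and variables do not carry over. Pictures are saved under pics/ and viewed, at most 10 in all, crops included, and the job is handed in when it is done.

Besides the shell and the picture viewer there is one more tool, called after "Request:" as name(argument=value, ...) on one line, values as JSON. send_rows: Moves the arm, as the interface text tells. Its arguments: {"type":"object","properties":{"rows":{"type":"array"},"force":{"type":"number"}},"required":["rows"]}

```bash
mkdir -p pics
cat > h.py <<'E'
import numpy as np, cv2
from station import *
def grab(n):
    c=camera(n); np.savez(f'{n}.npz',**c); return c
def pts(c):
    K=c['camera_matrix'];R,_=cv2.Rodrigues(np.array(c['rvec'],float));t=np.array(c['tvec'],float).ravel()
    v,u=np.mgrid[0:480,0:640];z=c['z_map'].astype(float)
    P=np.stack([(u-K[0,2])/K[0,0]*z,(v-K[1,2])/K[1,1]*z,z],-1)
    W=(P-t)@R; W[z==0]=np.nan; return W
E
python3 - <<'E'
from h import *
for n in('top','side'):
    c=grab(n); cv2.imwrite(f'pics/{n}0.png',c['frame'][...,::-1])
o=get_obs();print(o['time_s'],o['ee_pos'],o['eef_rot'],o['grip_width'],o['force'])
E
```

```text
0.1 [ 0.19868435 -0.5125966   0.2049586 ] [-3.14056467e+00 -7.30365056e-05  3.69736867e-01] 0.09393435406567527 [-0.45544836  0.06458346 -0.17467929]
```

View pics/top0.png

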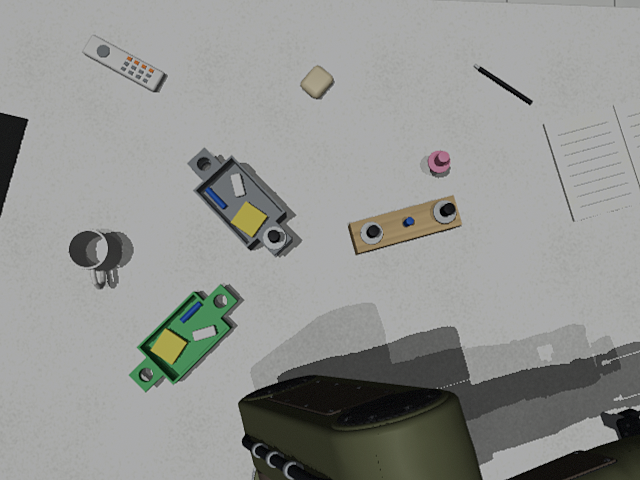

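View pics/side0.png

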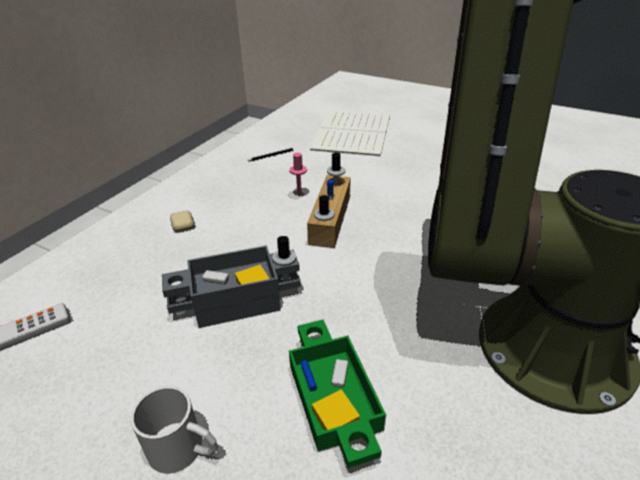

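The top view shows these candidates:
- **Pins:** two black-knobbed pins in the stand, at (372,232) and (446,209). The blue marker is at (409,222). The pink look-alike is at (439,162), and a pin already sits in the tray at (275,237).
- **Eyes:** the grey empty eye is at (204,160). The green look-alike's eyes are at (221,300) and (146,375).

Next I'll measure heights and take a close crop.

Run:
```python
from h import *
c=dict(np.load('top.npz'));W=pts(c)
def box(u0,u1,v0,v1,lo,hi,nm):
    w=W[v0:v1,u0:u1].reshape(-1,3);m=(w[:,2]>lo)&(w[:,2]<hi);p=w[m]
    if len(p)<5: print(nm,len(p));return
    (x,y),r=cv2.minEnclosingCircle(p[:,:2].astype(np.float32))
    print(nm,len(p),'med',np.median(p,0).round(4),'circ',round(x,4),round(y,4),round(r,4),'rect',cv2.minAreaRect(p[:,:2].astype(np.float32)))
for nm,b in dict(A=(352,395,212,252),B=(425,466,190,230),T=(258,292,218,258)).items():
    z=W[b[2]:b[3],b[0]:b[1],2];print(nm,'zmax',np.nanmax(z))
    zt=np.nanmax(z)
    box(*b,zt-.006,zt+.01,nm+' knobtop'); box(*b,zt-.046,zt-.036,nm+' collar')
box(340,470,185,260,.052,.063,'standtop')
box(185,300,140,262,.072,.086,'trayrim')
box(185,225,145,180,.072,.086,'eyelug')
K=c['camera_matrix'];R,_=cv2.Rodrigues(c['rvec']);print('cam',-R.T@c['tvec'].ravel())
f=c['frame'][...,::-1]
a=cv2.resize(f[140:190,180:240],None,fx=6.6,fy=6.6,interpolation=2);b=cv2.resize(f[190:240,405:465],None,fx=6.6,fy=6.6,interpolation=2)
s=np.load('side.npz')['frame'][...,::-1]
d=cv2.resize(s[140:250,280:370],(396,270),interpolation=2);e=cv2.resize(s[255:315,155:243],(396,270),interpolation=2)
cv2.imwrite('pics/crop1.png',np.vstack([np.hstack([a[:,:396],b[:,:396]])[:330],np.hstack([e,d])]))
```

```text
A zmax 0.10972562925870112
A knobtop 77 med [ 0.489  -0.0883  0.1056] circ 0.4885 -0.0891 0.0108 rect ((0.48833075165748596, -0.08905591070652008), (0.019848110154271126, 0.020539050921797752), 34.698585510253906)
A collar 223 med [ 0.4836 -0.0862  0.0658] circ 0.4895 -0.0926 0.0422 rect ((0.48897403478622437, -0.0946887657046318), (0.05322182923555374, 0.07283500581979752), 19.273269653320312)
B zmax 0.1399699494622545
B knobtop 77 med [ 0.5296 -0.2223  0.1361] circ 0.5295 -0.2227 0.0109 rect ((0.5294595956802368, -0.22251445055007935), (0.020042646676301956, 0.020200714468955994), 77.68013763427734)
B collar 174 med [ 0.5237 -0.2171  0.096 ] circ 0.5288 -0.2226 0.0222 rect ((0.5285983681678772, -0.22150219976902008), (0.04229487106204033, 0.040468841791152954), 31.89889144897461)
T zmax 0.13065651470276016
T knobtop 78 med [0.4707 0.0946 0.1266] circ 0.4709 0.0943 0.0108 rect ((0.4708652198314667, 0.09484904259443283), (0.020143525674939156, 0.01811741665005684), 2.149118423461914)
T collar 202 med [0.467  0.0922 0.0867] circ 0.4709 0.0948 0.0218 rect ((0.470553457736969, 0.09505753964185715), (0.04150377959012985, 0.04117496684193611), 3.291494369506836)
standtop 2391 med [ 0.5075 -0.1508  0.0591] circ 0.5095 -0.1567 0.1093 rect ((0.5092856884002686, -0.15647779405117035), (0.06066855788230896, 0.21124547719955444), 17.162601470947266)
trayrim 1398 med [0.5615 0.1831 0.0792] circ 0.5402 0.1641 0.1228 rect ((0.5399321913719177, 0.16450515389442444), (0.2423969805240631, 0.10007152706384659), 45.3653450012207)
eyelug 517 med [0.6071 0.2312 0.0787] circ 0.6099 0.2306 0.0351 rect ((0.6096736192703247, 0.23019014298915863), (0.05149136856198311, 0.052674856036901474), 46.56745147705078)
cam [0.35210991 0.02917579 1.22829137]
```

View pics/crop1.png

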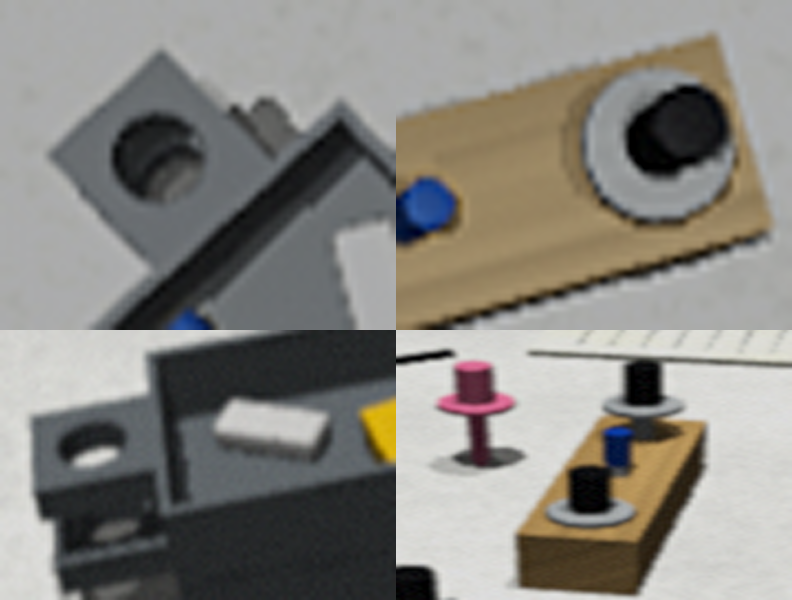

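The upper right crop shows the pin at (446,209): it stands proud of the stand, with its knob top at z≈0.136, against 0.106 for the other pin, so it is the long one. The left crops show the empty grey eye at about (204,163). The fitted stack rectangle (centre plus 98 mm at 45.4°) puts it at (0.6087, 0.2342). The filled eye agrees with the same fit.

I'm moving over the long pin with the jaws partly closed, to clear the marker.

Request:
send_rows(rows=[{"dx": 34.4, "dy": -12.6, "jaw": -0.2}, {"dx": 34.4, "dy": -12.6, "jaw": -0.2}, {"dx": 34.4, "dy": -12.6, "jaw": -0.2}, {"dx": 34.4, "dy": -12.6, "jaw": -0.2}, {"dx": 34.4, "dy": -12.6, "jaw": -0.2}, {"dx": 34.4, "dy": -12.6, "jaw": -0.2}, {"dx": 34.4, "dy": -12.6, "jaw": -0.2}, {"dx": 34.4, "dy": -12.6, "jaw": -0.2}, {"dx": 34.4, "dy": -12.6, "jaw": -0.2}, {"dx": 34.4, "dy": -12.6, "jaw": -0.2}, {"dx": 34.4, "dy": -12.6, "jaw": -0.2}, {"dx": 34.4, "dy": -12.6, "jaw": -0.2}], force=30)

```text
invalid input at $.rows[0]: expected keys dx, dy, dz, roll, jaw
```

Request:
send_rows(rows=[{"jaw": -0.2}, {"jaw": -0.2}, {"jaw": -0.2}])

```text
invalid input at $.rows[0]: expected keys dx, dy, dz, roll, jaw
```

```bash
cat >> h.py <<'E'
def delta(target,o=None):
    from scipy.spatial.transform import Rotation as S
    o=o or get_obs();R=S.from_euler('xyz',o['eef_rot']).as_matrix()
    return (R.T@(np.array(target)-o['ee_pos'])*1000).round(1)
E
python3 - <<'E'
from h import *
c=grab('side');cv2.imwrite('pics/s1.png',cv2.resize(c['frame'][60:260,220:460,::-1],None,fx=3,fy=3,interpolation=2))
o=get_obs();print(o['time_s'],o['ee_pos'],o['eef_rot'],o['grip_width'],o['force'],delta((.5293,-.2225,.103),o))
c=dict(np.load('top.npz'))
# pixel prediction of the eye and the hole's seen centre
print(cv2.projectPoints(np.array([[.6087,.2342,.08],[.6087,.2342,.04]]),c['rvec'],c['tvec'],c['camera_matrix'],None)[0].round(1).tolist())
E
```

```text
0.15 [ 0.19871572 -0.51264206  0.20502828] [-3.14072858e+00 -3.65959542e-05  3.69787293e-01] 0.09402265116305564 [ 0.81576372  0.71331112 -0.42400132] [ 413.1 -151.   102.2]
[[[203.7, 163.7]], [[207.1, 168.3]]]
```

View pics/s1.png

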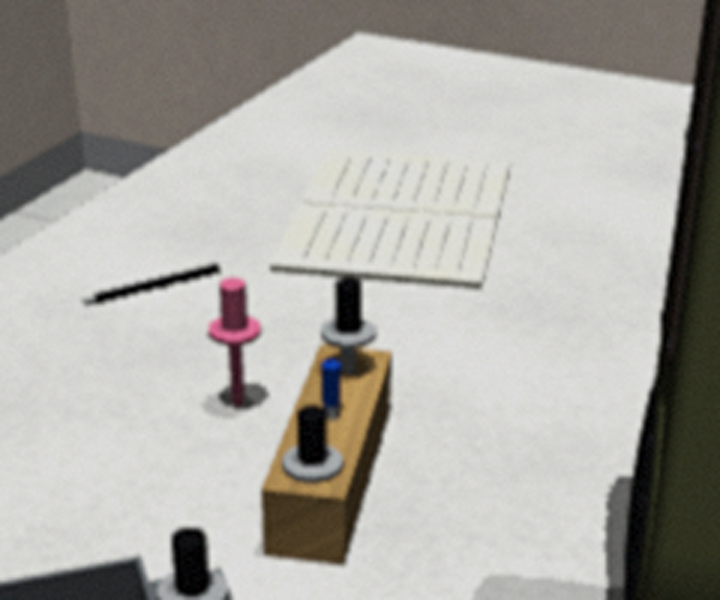

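The picture shows the arm hasn't moved, because the rows need all five keys. The long pin's knob is at (348,305) in the crop, next to the blue marker. The predicted eye pixel (203.7,163.7) matches what I see.

Request:
send_rows(rows=[{"dx": 34.4, "dy": -12.6, "dz": 0, "roll": 0, "jaw": -0.2}, {"dx": 34.4, "dy": -12.6, "dz": 0, "roll": 0, "jaw": -0.2}, {"dx": 34.4, "dy": -12.6, "dz": 0, "roll": 0, "jaw": -0.2}, {"dx": 34.4, "dy": -12.6, "dz": 0, "roll": 0, "jaw": -0.2}, {"dx": 34.4, "dy": -12.6, "dz": 0, "roll": 0, "jaw": -0.2}, {"dx": 34.4, "dy": -12.6, "dz": 0, "roll": 0, "jaw": -0.2}, {"dx": 34.4, "dy": -12.6, "dz": 0, "roll": 0, "jaw": -0.2}, {"dx": 34.4, "dy": -12.6, "dz": 0, "roll": 0, "jaw": -0.2}, {"dx": 34.4, "dy": -12.6, "dz": 0, "roll": 0, "jaw": -0.2}, {"dx": 34.4, "dy": -12.6, "dz": 0, "roll": 0, "jaw": -0.2}, {"dx": 34.4, "dy": -12.6, "dz": 0, "roll": 0, "jaw": -0.2}, {"dx": 34.4, "dy": -12.6, "dz": 0, "roll": 0, "jaw": -0.2}], force=30)

```text
time_s: 1.15
ee_pos: [0.5301, -0.2211, 0.2053]
eef_rot: [-3.141, 0.0, 0.37]
force: [0.2, -1.0, -0.4]
grip_width: 0.0561
grip_force: 0.0
```

Request:
send_rows(rows=[{"dx": 0, "dy": 0, "dz": 0, "roll": 0, "jaw": -0.2}, {"dx": 0, "dy": 0, "dz": 0, "roll": 0, "jaw": -0.2}, {"dx": 0, "dy": 0, "dz": 0, "roll": 0, "jaw": -0.2}])

```text
time_s: 1.4
ee_pos: [0.5287, -0.2228, 0.2051]
eef_rot: [-3.141, 0.001, 0.37]
force: [-0.7, -1.1, -0.6]
grip_width: 0.0566
grip_force: 0.0
```

Run:
```python
from h import *
o=get_obs();print(o['time_s'],o['ee_pos'],o['eef_rot'],o['grip_width'],o['force'],delta((.5293,-.2225,.103),o))
```

```text
1.4 [ 0.52866873 -0.22278496  0.20511958] [-3.14117234e+00  5.85360756e-04  3.70073491e-01] 0.05661338670425161 [-0.71774473 -1.08448859 -0.58346787] [  0.8   0.  102.1]
```

Request:
send_rows(rows=[{"dx": 0.6, "dy": 0, "dz": 20, "roll": 0, "jaw": -0.2}, {"dx": 0, "dy": 0, "dz": 20, "roll": 0, "jaw": -0.2}, {"dx": 0, "dy": 0, "dz": 20, "roll": 0, "jaw": -0.2}, {"dx": 0, "dy": 0, "dz": 20, "roll": 0, "jaw": -0.2}, {"dx": 0, "dy": 0, "dz": 12, "roll": 0, "jaw": -0.2}, {"dx": 0, "dy": 0, "dz": 9, "roll": 0, "jaw": -0.2}, {"dx": 0, "dy": 0, "dz": 0, "roll": 0, "jaw": -0.2}, {"dx": 0, "dy": 0, "dz": 0, "roll": 0, "jaw": 0.2}, {"dx": 0, "dy": 0, "dz": 0, "roll": 0, "jaw": 0.4}, {"dx": 0, "dy": 0, "dz": 0, "roll": 0, "jaw": 0.6}, {"dx": 0, "dy": 0, "dz": 0, "roll": 0, "jaw": 0.8}, {"dx": 0, "dy": 0, "dz": 0, "roll": 0, "jaw": 1}], force=30)

```text
time_s: 2.4
ee_pos: [0.5298, -0.2225, 0.105]
eef_rot: [3.141, -0.001, 0.37]
force: [-0.4, -0.2, -0.4]
grip_width: 0.0265
grip_force: 0.0
```

Request:
send_rows(rows=[{"dx": 0, "dy": 0, "dz": 0, "roll": 0, "jaw": 1}, {"dx": 0, "dy": 0, "dz": 0, "roll": 0, "jaw": 1}, {"dx": 0, "dy": 0, "dz": 0, "roll": 0, "jaw": 1}, {"dx": 0, "dy": 0, "dz": 0, "roll": 0, "jaw": 1}])

```text
time_s: 2.73
ee_pos: [0.5298, -0.2225, 0.1047]
eef_rot: [3.141, -0.0, 0.37]
force: [-0.5, -1.1, 4.0]
grip_width: 0.0213
grip_force: 30.0
```

Gripped at 21 mm, so I'm lifting straight up.

Request:
send_rows(rows=[{"dx": 0, "dy": 0, "dz": -4, "roll": 0, "jaw": 1}, {"dx": 0, "dy": 0, "dz": -8, "roll": 0, "jaw": 1}, {"dx": 0, "dy": 0, "dz": -8, "roll": 0, "jaw": 1}, {"dx": 0, "dy": 0, "dz": -10, "roll": 0, "jaw": 1}, {"dx": 0, "dy": 0, "dz": -10, "roll": 0, "jaw": 1}, {"dx": 0, "dy": 0, "dz": -10, "roll": 0, "jaw": 1}, {"dx": 0, "dy": 0, "dz": -10, "roll": 0, "jaw": 1}, {"dx": 0, "dy": 0, "dz": -10, "roll": 0, "jaw": 1}, {"dx": 0, "dy": 0, "dz": -10, "roll": 0, "jaw": 1}, {"dx": 0, "dy": 0, "dz": -10, "roll": 0, "jaw": 1}, {"dx": 0, "dy": 0, "dz": -10, "roll": 0, "jaw": 1}, {"dx": 0, "dy": 0, "dz": 0, "roll": 0, "jaw": 1}])

```text
time_s: 3.73
ee_pos: [0.5302, -0.2227, 0.2069]
eef_rot: [3.139, -0.002, 0.37]
force: [0.2, 0.0, -1.8]
grip_width: 0.0214
grip_force: 30.0
```

Run:
```python
from h import *
o=get_obs();print(o['time_s'],o['ee_pos'],o['grip_width'],o['force'],delta((.6087,.2342,.205),o))
```

```text
3.7333 [ 0.53020484 -0.22273315  0.20686703] 0.02138299630042116 [ 0.16912938  0.01051747 -1.77673751] [ 238.3 -397.7    1.5]
```

Request:
send_rows(rows=[{"dx": 6, "dy": -10, "dz": 0, "roll": 0, "jaw": 1}, {"dx": 12, "dy": -20, "dz": 0, "roll": 0, "jaw": 1}, {"dx": 12, "dy": -20, "dz": 0, "roll": 0, "jaw": 1}, {"dx": 12, "dy": -20, "dz": 0, "roll": 0, "jaw": 1}, {"dx": 12, "dy": -20, "dz": 0, "roll": 0, "jaw": 1}, {"dx": 12, "dy": -20, "dz": 0, "roll": 0, "jaw": 1}, {"dx": 12, "dy": -20, "dz": 0, "roll": 0, "jaw": 1}, {"dx": 12, "dy": -20, "dz": 0, "roll": 0, "jaw": 1}, {"dx": 12, "dy": -20, "dz": 0, "roll": 0, "jaw": 1}, {"dx": 12, "dy": -20, "dz": 0, "roll": 0, "jaw": 1}, {"dx": 12, "dy": -20, "dz": 0, "roll": 0, "jaw": 1}, {"dx": 12, "dy": -20, "dz": 0, "roll": 0, "jaw": 1}])

```text
time_s: 4.73
ee_pos: [0.5747, 0.0439, 0.2037]
eef_rot: [-3.141, 0.001, 0.37]
force: [0.5, -0.3, -2.1]
grip_width: 0.0215
grip_force: 30.0
```

Request:
send_rows(rows=[{"dx": 12, "dy": -20, "dz": 0, "roll": 0, "jaw": 1}, {"dx": 12, "dy": -20, "dz": 0, "roll": 0, "jaw": 1}, {"dx": 12, "dy": -20, "dz": 0, "roll": 0, "jaw": 1}, {"dx": 12, "dy": -20, "dz": 0, "roll": 0, "jaw": 1}, {"dx": 12, "dy": -20, "dz": 0, "roll": 0, "jaw": 1}, {"dx": 12, "dy": -20, "dz": 0, "roll": 0, "jaw": 1}, {"dx": 12, "dy": -20, "dz": 0, "roll": 0, "jaw": 1}, {"dx": 10, "dy": -18, "dz": 0, "roll": 0, "jaw": 1}, {"dx": 6, "dy": -10, "dz": 0, "roll": 0, "jaw": 1}, {"dx": 0, "dy": 0, "dz": 0, "roll": 0, "jaw": 1}, {"dx": 0, "dy": 0, "dz": 0, "roll": 0, "jaw": 1}, {"dx": 0, "dy": 0, "dz": 0, "roll": 0, "jaw": 1}])

```text
time_s: 5.73
ee_pos: [0.6075, 0.2338, 0.2042]
eef_rot: [3.141, 0.001, 0.369]
force: [0.0, 0.0, -2.2]
grip_width: 0.0216
grip_force: 30.0
```

Run:
```python
from h import *
o=get_obs();print(o['time_s'],o['ee_pos'],o['eef_rot'],o['grip_width'],o['force'],delta((.6087,.2342,.190),o))
c=grab('side');cv2.imwrite('pics/s2.png',cv2.resize(c['frame'][150:330,100:310,::-1],None,fx=3.3,fy=3.3,interpolation=2))
p=np.array([[*o['ee_pos'][:2],o['ee_pos'][2]-.085],[*o['ee_pos'][:2],o['ee_pos'][2]-.008],[.6087,.2342,.08]])
print(cv2.projectPoints(p,c['rvec'],c['tvec'],c['camera_matrix'],None)[0].reshape(-1,2).round(1).tolist())
```

```text
5.7333 [0.60748957 0.2338264  0.20420423] [3.14144093e+00 5.89862122e-04 3.69194308e-01] 0.02164659555706707 [ 1.43995248e-03  3.94618238e-02 -2.19515749e+00] [ 1.3  0.1 14.2]
[[172.3, 262.2], [162.6, 225.4], [176.2, 279.2]]
```

View pics/s2.png

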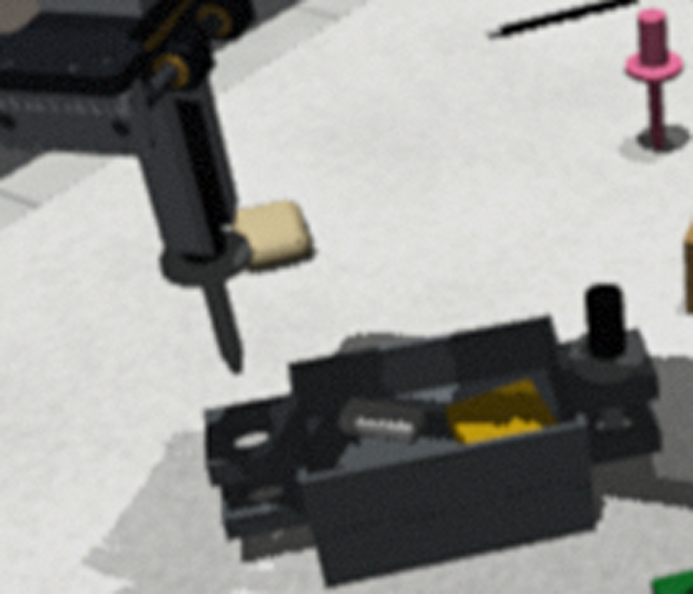

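The pin hangs straight. Its tip is at crop (236,371), full-image pixel (171.5,262.4), against a predicted (172.3,262.2). It sits just above the empty eye at crop (250,430). I'm lowering it in stages and watching the force.

Request:
send_rows(rows=[{"dx": 1.2, "dy": 0, "dz": 8, "roll": 0, "jaw": 1}, {"dx": 0, "dy": 0, "dz": 8, "roll": 0, "jaw": 1}, {"dx": 0, "dy": 0, "dz": 8, "roll": 0, "jaw": 1}, {"dx": 0, "dy": 0, "dz": 6, "roll": 0, "jaw": 1}, {"dx": 0, "dy": 0, "dz": 5, "roll": 0, "jaw": 1}, {"dx": 0, "dy": 0, "dz": 5, "roll": 0, "jaw": 1}, {"dx": 0, "dy": 0, "dz": 5, "roll": 0, "jaw": 1}, {"dx": 0, "dy": 0, "dz": 5, "roll": 0, "jaw": 1}, {"dx": 0, "dy": 0, "dz": 5, "roll": 0, "jaw": 1}, {"dx": 0, "dy": 0, "dz": 5, "roll": 0, "jaw": 1}, {"dx": 0, "dy": 0, "dz": 0, "roll": 0, "jaw": 1}, {"dx": 0, "dy": 0, "dz": 0, "roll": 0, "jaw": 1}])

```text
time_s: 6.78
ee_pos: [0.6087, 0.2351, 0.1442]
eef_rot: [-3.142, 0.0, 0.37]
force: [-0.6, 0.5, -1.9]
grip_width: 0.0216
grip_force: 30.0
```

Run:
```python
from h import *
o=get_obs();print(o['time_s'],o['ee_pos'],o['force'],o['moment'],delta((.6087,.2342,.0947),o))
c=grab('side');cv2.imwrite('pics/s3.png',cv2.resize(c['frame'][190:330,120:310,::-1],None,fx=4,fy=4,interpolation=2))
```

```text
6.7833 [0.60870031 0.23511866 0.1442313 ] [-0.61353591  0.48467505 -1.87959207] [-0.00882431  0.00200609 -0.01887819] [-0.3  0.9 49.5]
```

View pics/s3.png

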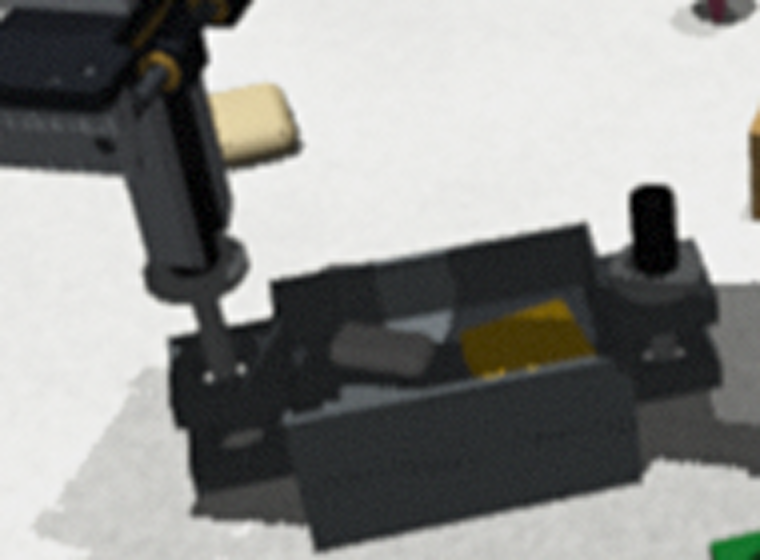

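The shaft has entered the upper eye and is roughly centred: daylight shows on both sides, at (210,377) and (242,369). There is no contact force, so I'm continuing.

Request:
send_rows(rows=[{"dx": 0, "dy": 0.7, "dz": 4, "roll": 0, "jaw": 1}, {"dx": 0, "dy": 0, "dz": 4, "roll": 0, "jaw": 1}, {"dx": 0, "dy": 0, "dz": 4, "roll": 0, "jaw": 1}, {"dx": 0, "dy": 0, "dz": 4, "roll": 0, "jaw": 1}, {"dx": 0, "dy": 0, "dz": 4, "roll": 0, "jaw": 1}, {"dx": 0, "dy": 0, "dz": 4, "roll": 0, "jaw": 1}, {"dx": 0, "dy": 0, "dz": 0, "roll": 0, "jaw": 1}])

```text
time_s: 7.42
ee_pos: [0.6086, 0.2344, 0.1193]
eef_rot: [-3.142, 0.001, 0.37]
force: [0.5, -0.4, -1.3]
grip_width: 0.0216
grip_force: 30.0
```

Request:
send_rows(rows=[{"dx": 0, "dy": 0, "dz": 4, "roll": 0, "jaw": 1}, {"dx": 0, "dy": 0, "dz": 4, "roll": 0, "jaw": 1}, {"dx": 0, "dy": 0, "dz": 4, "roll": 0, "jaw": 1}, {"dx": 0, "dy": 0, "dz": 4, "roll": 0, "jaw": 1}, {"dx": 0, "dy": 0, "dz": 3, "roll": 0, "jaw": 1}, {"dx": 0, "dy": 0, "dz": 3, "roll": 0, "jaw": 1}, {"dx": 0, "dy": 0, "dz": 0, "roll": 0, "jaw": 1}, {"dx": 0, "dy": 0, "dz": 0, "roll": 0, "jaw": 1}])

```text
time_s: 8.08
ee_pos: [0.609, 0.2345, 0.0983]
eef_rot: [3.142, 0.0, 0.37]
force: [-0.2, -0.4, -1.3]
grip_width: 0.0213
grip_force: 30.0
```

Both eyes passed freely. Now small steps down to contact.

Request:
send_rows(rows=[{"dx": 0, "dy": 0, "dz": 1, "roll": 0, "jaw": 1}, {"dx": 0, "dy": 0, "dz": 1, "roll": 0, "jaw": 1}, {"dx": 0, "dy": 0, "dz": 0.6, "roll": 0, "jaw": 1}, {"dx": 0, "dy": 0, "dz": 0, "roll": 0, "jaw": 1}, {"dx": 0, "dy": 0, "dz": 0, "roll": 0, "jaw": 1}])

```text
time_s: 8.5
ee_pos: [0.609, 0.2345, 0.0959]
eef_rot: [-3.142, -0.0, 0.37]
force: [0.1, -0.3, -1.1]
grip_width: 0.0217
grip_force: 30.0
```

Request:
send_rows(rows=[{"dx": 0, "dy": 0, "dz": 0.5, "roll": 0, "jaw": 1}, {"dx": 0, "dy": 0, "dz": 0.5, "roll": 0, "jaw": 1}, {"dx": 0, "dy": 0, "dz": 0, "roll": 0, "jaw": 1}, {"dx": 0, "dy": 0, "dz": 0, "roll": 0, "jaw": 1}])

```text
time_s: 8.83
ee_pos: [0.6091, 0.2345, 0.095]
eef_rot: [3.142, -0.0, 0.37]
force: [0.4, -0.4, 0.0]
grip_width: 0.0214
grip_force: 30.0
```

Request:
send_rows(rows=[{"dx": 0, "dy": 0, "dz": 0.5, "roll": 0, "jaw": 1}, {"dx": 0, "dy": 0, "dz": 0, "roll": 0, "jaw": 1}, {"dx": 0, "dy": 0, "dz": 0, "roll": 0, "jaw": 1}, {"dx": 0, "dy": 0, "dz": 0, "roll": 0, "jaw": 1}])

```text
time_s: 9.17
ee_pos: [0.6092, 0.2346, 0.0948]
eef_rot: [-3.142, -0.001, 0.37]
force: [-0.7, -1.5, 5.5]
grip_width: 0.0215
grip_force: 30.0
```

Request:
send_rows(rows=[{"dx": 0, "dy": 0, "dz": 0.4, "roll": 0, "jaw": 1}, {"dx": 0, "dy": 0, "dz": 0, "roll": 0, "jaw": 1}, {"dx": 0, "dy": 0, "dz": 0, "roll": 0, "jaw": 1}, {"dx": 0, "dy": 0, "dz": 0, "roll": 0, "jaw": 1}])

```text
time_s: 9.5
ee_pos: [0.6093, 0.2346, 0.0947]
eef_rot: [3.142, -0.001, 0.37]
force: [-1.8, -0.5, 8.5]
grip_width: 0.0212
grip_force: 30.0
```

Run:
```python
from h import *
o=get_obs();print(o['time_s'],o['ee_pos'],o['force'],o['moment'])
c=grab('side');cv2.imwrite('pics/s4.png',cv2.resize(c['frame'][190:330,120:310,::-1],None,fx=4,fy=4,interpolation=2))
```

```text
9.5 [0.60927766 0.23456948 0.09474357] [-1.81890759 -0.52136783  8.53716369] [-0.05706478  0.44077265 -0.00068307]
```

View pics/s4.png

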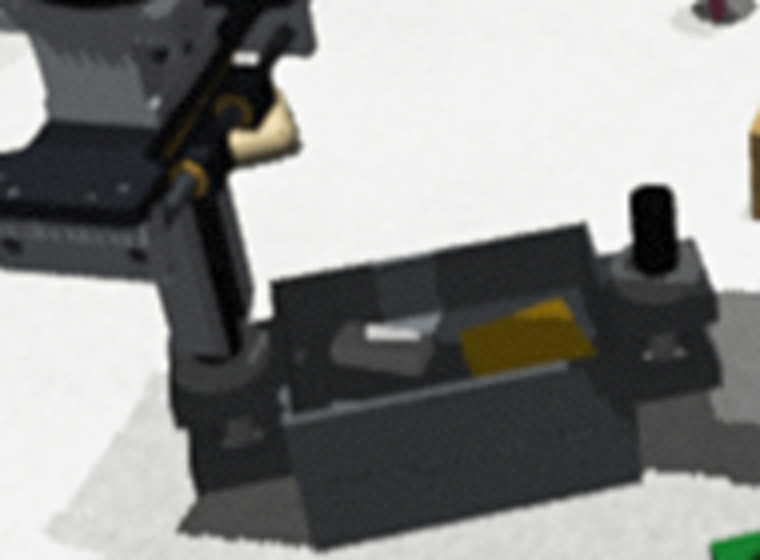

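The collar is on the upper lug at (222,365), the shaft shows in the lower eye at (240,432), and the trays are square. Now I'm releasing and retreating.

Request:
send_rows(rows=[{"dx": 0, "dy": 0, "dz": -0.3, "roll": 0, "jaw": 1}, {"dx": 0, "dy": 0, "dz": 0, "roll": 0, "jaw": 0.5}, {"dx": 0, "dy": 0, "dz": 0, "roll": 0, "jaw": 0.3}, {"dx": 0, "dy": 0, "dz": 0, "roll": 0, "jaw": 0}, {"dx": 0, "dy": 0, "dz": 0, "roll": 0, "jaw": -0.2}, {"dx": 0, "dy": 0, "dz": 0, "roll": 0, "jaw": -0.2}, {"dx": 0, "dy": 0, "dz": 0, "roll": 0, "jaw": -0.2}, {"dx": 0, "dy": 0, "dz": 0, "roll": 0, "jaw": -0.2}])

```text
time_s: 10.22
ee_pos: [0.609, 0.2345, 0.0942]
eef_rot: [-3.142, 0.0, 0.37]
force: [0.5, -0.1, 0.8]
grip_width: 0.0558
grip_force: 0.0
```

Request:
send_rows(rows=[{"dx": 0, "dy": 0, "dz": -5, "roll": 0, "jaw": -0.2}, {"dx": 0, "dy": 0, "dz": -10, "roll": 0, "jaw": -0.2}, {"dx": 0, "dy": 0, "dz": -20, "roll": 0, "jaw": -0.2}, {"dx": 0, "dy": 0, "dz": -20, "roll": 0, "jaw": -0.2}, {"dx": 0, "dy": 0, "dz": -20, "roll": 0, "jaw": -0.2}, {"dx": 0, "dy": 0, "dz": -20, "roll": 0, "jaw": -0.2}, {"dx": 0, "dy": 0, "dz": -20, "roll": 0, "jaw": -0.2}, {"dx": -20, "dy": 20, "dz": 0, "roll": 0, "jaw": -0.2}, {"dx": -20, "dy": 30, "dz": 0, "roll": 0, "jaw": -0.2}, {"dx": -20, "dy": 30, "dz": 0, "roll": 0, "jaw": -0.2}, {"dx": -20, "dy": 30, "dz": 0, "roll": 0, "jaw": -0.2}, {"dx": -20, "dy": 30, "dz": 0, "roll": 0, "jaw": -0.2}])

```text
time_s: 11.22
ee_pos: [0.5658, 0.0664, 0.2105]
eef_rot: [3.141, -0.001, 0.37]
force: [0.4, -0.0, -0.4]
grip_width: 0.0566
grip_force: 0.0
```

Request:
send_rows(rows=[{"dx": -20, "dy": 30, "dz": 0, "roll": 0, "jaw": -0.2}, {"dx": -20, "dy": 30, "dz": 0, "roll": 0, "jaw": -0.2}, {"dx": -20, "dy": 30, "dz": 0, "roll": 0, "jaw": -0.2}, {"dx": -20, "dy": 30, "dz": 0, "roll": 0, "jaw": -0.2}, {"dx": -10, "dy": 20, "dz": 0, "roll": 0, "jaw": -0.2}, {"dx": 0, "dy": 0, "dz": 0, "roll": 0, "jaw": -0.2}, {"dx": 0, "dy": 0, "dz": 0, "roll": 0, "jaw": -0.2}])

```text
time_s: 11.8
ee_pos: [0.5331, -0.0961, 0.2102]
eef_rot: [3.141, -0.001, 0.368]
force: [-0.5, 0.4, 0.4]
grip_width: 0.0563
grip_force: 0.0
```

Run:
```python
from h import *
c=grab('top');s=grab('side');W=pts(c)
w=W[130:270,180:305].reshape(-1,3)
for nm,lo,hi,far in(('knob',.118,.135,1),('collar',.083,.091,1),('rim',.072,.082,0)):
    p=w[(w[:,2]>lo)&(w[:,2]<hi)]
    if far:p=p[p[:,1]>.2]
    print(nm,len(p),np.median(p,0).round(4),cv2.minAreaRect(p[:,:2].astype(np.float32)))
print(get_obs()['time_s'],get_obs()['ee_pos'])
cv2.imwrite('pics/f.png',np.hstack([cv2.resize(c['frame'][130:270,180:305,::-1],(400,448)),cv2.resize(s['frame'][190:330,130:255,::-1],(400,448),interpolation=2)]))
```

```text
knob 117 [0.6075 0.2337 0.1247] ((0.6080181002616882, 0.2341088503599167), (0.02066674828529358, 0.020465463399887085), 20.180505752563477)
collar 212 [0.6018 0.2279 0.0855] ((0.5737171769142151, 0.21841958165168762), (0.11803025752305984, 0.047285061329603195), 21.3323917388916)
rim 932 [0.5461 0.1671 0.0788] ((0.5400213599205017, 0.16454964876174927), (0.24227359890937805, 0.10009884089231491), 45.462867736816406)
11.9 [ 0.53327565 -0.09457757  0.20983822]
```

View pics/f.png

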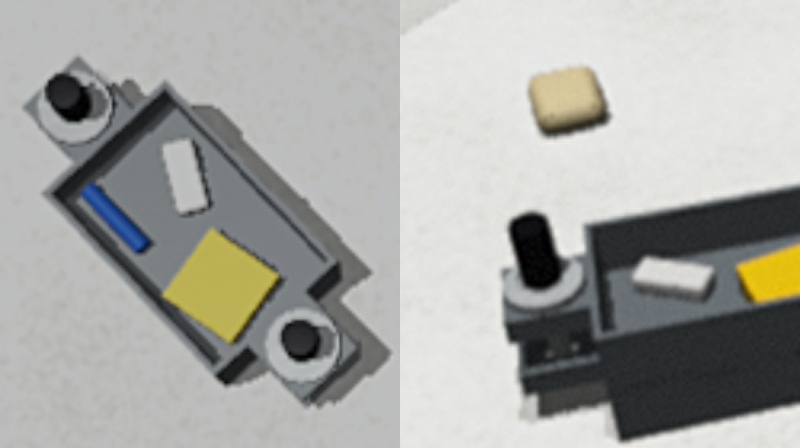

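The pin is seated with its collar flat on the lug (left panel at (75,103), right panel at (545,280)). The stack rectangle hasn't moved, and the collar's height of 0.0855 matches the 86 mm expected when it is home.

```bash
python3 -c "
from station import *
print(hand_in())"
```

```text
the job is handed in; nothing more can be done
None
```

The long pin is through both empty eyes with its collar flat on the upper tray, the trays are still squarely stacked, the short pin was never touched, and the job was handed in at about 12 s; no verdict came back.

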